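# Probe the well of a model chassis and lock the depth gauge

## Robot

A 7-joint arm with a two-finger parallel gripper is mounted at the origin on the work surface. World frame = base frame: x ahead of the robot, y to its left, z up, the work surface at z = 0. Lengths are in m, angles in rad, forces in N, time in s.
With the tool pointing down it reaches from about 0.4 to 0.75 m from the base axis. Payload 19.5 kg.
Tool frame: the origin (TCP) lies at the very end of the fingers, on their centre line; the grasp point (between the pads) lies 19 mm behind it; z points along the fingers, y is the line along which they close (so a half turn about z gives the same grasp; the last joint's range is limited). The gripper opens to 85 mm and grips with 20 to 120 N. Pads are 22 mm wide; open, the fingers measure 114 mm over their backs; the gripper's body (76 mm by 85 mm) begins 54 mm behind the grasp point. The pads swing forward as they close: fully open they stand 13 mm farther back than shut.
Start: joints at [-1.343, 0.707, -0.028, 1.485, 0.022, 0.951, -0.075], TCP at [0.153, 0.554, 0.231] pointing down, gripper open.
Joint ranges: [-2.71, 2.71], [-0.32, 2.16], [-1.57, 1.52], [0, 2.45], [-1.46, 4.6], [0, 2.02], [-2.83, 2.83]. Speed limits (rad/s): [1.89, 1.89, 2.57, 2.57, 3.01, 3.01, 3.01].

## Interface

Orientations are given as a 3x3 rotation matrix whose columns are the frame's x, y, z axes.
In Python, from cell import observe, capture, camera_model, sign_off gives the robot as it stands. The module is installed in compiled form; this text tells all that it offers.
- The arm moves only by the tool step_arm, never from a script. Its argument "commands" is text: rows parted by semicolons, each of 4 numbers parted by spaces: the shift along the world's x, y, z in mm, then the turn about the world's z in rad. In form: dx dy dz twist; .... A call has 1 to 5 rows; each row shifts and turns the commanded pose from where the row before left it; what a row does not reach is not made up. A row lasts 1/12 s, in which the tool goes at most 41.7 mm and 7.16 degrees, less where a joint would pass 70% of its speed; a pose out of reach is approached as far as the arm can. A call is refused whole if a number of a shift passes 41.7 or a number of a turn 0.125, either way. A call with a gripper value outside its range is refused whole. "hand" is the closure in counts, from 0 (fully open) to 255 (shut), set as the call begins (left out, the last holds). The fingers move at their own pace and stop on an object; "force" is the grip in N (left out, the last holds). Time passes only in rows, so rows that do not move let the fingers close. It gives the time, the measured TCP pose, the force, the opening and the grip force at its end, in the units of the state.
- observe(): the state, without advancing time (a new reading comes with each control period).
- capture(name): name is "scene" or "top" or "wrist"; returns (picture, depth): 400x640x3 uint8, red, green, blue; 400x640 float32, m along the optical axis (not along the pixel's ray), 0 where there is no reading.
- camera_model(name): a dict with "intrinsics" (3x3 intrinsics, pixels), "R" (3x3) and "t" (3): a world point X has camera coordinates R X + t. Camera axes: x right, y down, z forward; pixel columns grow to the right and rows downward; lengths in m; the calibration is good to about 2 mm. A picture is of the moment at which its call begins: read the wrist's pose just before it. camera_model takes no time and is no camera call; for the wrist camera it gives the pose at the moment of the call.
- sign_off(): hands the job in; it is judged then, once.
The state is a dict: "time_s": time; "joint_pos": joint angles; "joint_vel": joint speeds; "joint_torque": joint torques, N m; "tool_pos": TCP position; "tool_rot": TCP orientation; "wrist_force": force on the tool from outside, world axes, zero at the start; "ft_torque": the same for the moment, N m; "grip_width": finger opening in m; "grip_force": force on a finger pad.
Only numpy, scipy, OpenCV 4.12 (cv2) and the standard library are available. Lean on these libraries where they do the work, as an engineer would, in place of code of your own. Each camera call takes 0.05 s, during which the arm holds its last target. There are 200 camera calls.

## Task

Take the black knob of the depth gauge, lower the probe into the well of the model chassis until its sprung tip rests on the well's floor, gently (the tip may press with no more than 9 N), and keeping it there turn the knob clockwise to its stop so that the slide is locked with the tip still resting on the floor; then let go. Do not shift the chassis, and leave the two model vans and the parts tray alone.

Things in the scene. Friction and masses are not known exactly. Their poses are not given: they have to be found in the camera images.
- knob_grip (a point): where to pinch the depth gauge's black knob: on the axis of its flat grip bar, 40 (x of this frame) x 13 (y) x 36 mm high, upright on a round flange 44 mm across, 8 thick. The point is 24 mm above the flange, 12 below the bar's top; z up. The knob rides on the vertical 10 mm probe rod; rod fully up, the point is 282 mm above the bench
- rod (a joint): travel of the probe slide in m: 0 fully up (as it starts), grows downward, at most 0.068. A return spring draws it up with a nearly steady 4.5 to 6 N net, plus 0.5 N of drag; unlocked and let go, it goes back up
- knob (a joint): angle of the lock knob in rad about the rod, 0 to 1.3, clockwise from above positive; starts between 0 and 0.2. Below about 0.4 the slide is free, then the brake bites more and more; from 1.0 to the stop at 1.3 it is locked and withstands the return spring. Turning needs 0.2 to 0.4 N m; it stays where it is left
- tip: sprung brass measuring tip at the foot of the probe rod, 8 mm across; origin at the centre of its underside, z up. It stands 10 mm out of the rod and yields upward against a spring of 1.5 N per mm (8 mm at most). Pressed on with 3 to 6 N (2 to 4 mm past first touch) it stays resting once locked, as the rod may rise by 1 mm on release. Rod fully up, its underside is 85 mm above the bench
- chassis: loose cast metal model locomotive chassis with wheels, 170 x 64 x 56 mm, 0.9 kg, standing on the gauge's base plate under the probe; origin at the centre of its underside, x along its length, z up
- well_mouth (a point): centre of the mouth, flush with the chassis top, of the rectangular well in the middle of the chassis, 44 mm (chassis x) x 36 mm (chassis y). The well's flat floor is a thin plate at an unknown depth, different each time, between 14 and 40 mm below the mouth: it has to be felt. The probe always stands above the well
- van: bystander: loose red-brown model van, 130 x 42 x 60 mm, on the bench; origin at the centre of its underside
- long_van: bystander: loose dark green model van, 200 x 42 x 62 mm, on the bench; origin at the centre of its underside
- parts_tray: bystander: loose low white tray, 100 x 70 x 22 mm, on the bench beyond the gauge's column; origin at the centre of its underside
- gauge: fixed gauge stand, origin on the bench under the probe axis, z up: dark steel base plate 240 (x) x 200 (y) x 12 mm, steel column 95 mm to its +y side, grey arm guiding the rod, nothing of it higher than 181 mm
Mind the look-alikes: they are no part of the job. Several things have the shape of the chassis; the one meant has the colours described above.

How it is judged:
On the way, in this order (a step that is already met when the one before it is completed fails the run):
1. the probe, still unlocked, rests on the well's floor (contact force between tip and chassis above 0.8 N and value of joint knob below 0.6 rad), for 0.2 s.
2. the knob is turned to lock while the tip still rests on the floor (value of joint knob above 1 rad and contact force between tip and chassis above 0.4 N), for 0.2 s.
At the end, for the whole second after the job is handed in: The knob is turned to 1.0 rad or more (locked), the slide stands still (under 2 mm/s) and the sprung tip still presses on the well's floor with 0.4 to 9 N; the chassis is at rest within 8 mm of where it stood, and the vans and tray within 10 mm (all of step 2 and velocity of joint rod between -0.002 and 0.002 m/s and linear speed of chassis below 0.01 m/s); the robot touches nothing.
It fails at once if the tip pressed on the well's floor with more than 9 N (contact force between tip and chassis above 9 N).
It fails at once if the chassis was shifted by more than 8 mm (distance of chassis from where it was at the start of the episode above 0.008 m).
It fails at once if a model van or the parts tray was moved by more than 10 mm (distance of any of van, long_van, parts_tray from where it was at the start of the episode above 0.01 m).
It also fails if it takes over 45 s, if anything falls off the work surface, if the arm or the gripper's body presses on something with over 40 N, if the wrist force passes 120 N, or if a joint passes its speed limit or range.

## Working session

There is one attempt and no reset: what is moved stays moved. The work goes in short steps, Python scripts to look and compute and a tool call to move; the robot and the scene stay as the last step left them, time stands still between calls to the robot, and variables do not carry over. Pictures are saved under pics/ and viewed, at most 10 in all, crops included, and the job is handed in when it is done.

Besides the shell and the picture viewer there is one more tool, called as name(argument=value, ...), one argument or row to a line, values as JSON. step_arm: Moves the arm, as the interface text tells. Its arguments: {"type":"object","properties":{"commands":{"type":"string"},"hand":{"type":"number"},"force":{"type":"number"}},"required":["commands"]}

```bash
mkdir -p pics; python3 - <<'E'
from cell import *
import cv2,numpy as np
s=observe();print(s['time_s'],s['tool_pos'],s['tool_rot'],s['wrist_force'])
for n in ['scene','top']:
    p,d=capture(n);cv2.imwrite(f'pics/{n}0.png',p[:,:,::-1]);np.save(n+'0.npy',d);m=camera_model(n)
    np.savez(n+'0m.npz',**m)
    print(n,m)
E
```

```text
0.0 [0.15318675 0.55395688 0.23084426] [[-9.63823803e-01  2.66540085e-01 -2.45947099e-04]
 [ 2.66540196e-01  9.63823252e-01 -1.03118919e-03]
 [-3.78037215e-05 -1.05943947e-03 -9.99999438e-01]] [ 0.9095373   0.30575272 -0.32344938]
scene {'intrinsics': array([[401.10036767,   0.        , 317.69351367],
       [  0.        , 401.10036767, 204.00850218],
       [  0.        ,   0.        ,   1.        ]]), 'R': array([[-0.51144758,  0.85930357, -0.00432951],
       [ 0.62093271,  0.36607973, -0.69312928],
       [-0.59402352, -0.35718762, -0.72080029]]), 't': array([ 0.21510101, -0.1661404 ,  1.27687798])}
top {'intrinsics': array([[475.57202705,   0.        , 326.2572439 ],
       [  0.        , 475.57202705, 211.00053971],
       [  0.        ,   0.        ,   1.        ]]), 'R': array([[-0.11297389, -0.99356757, -0.00777095],
       [-0.96630425,  0.11168773, -0.23190933],
       [ 0.23128551, -0.0186906 , -0.97270637]]), 't': array([0.06249427, 0.48449672, 1.35035258])}
```

View pics/scene0.png

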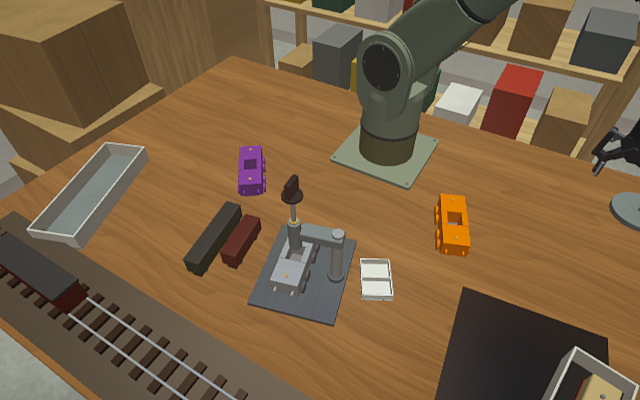

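View pics/top0.png

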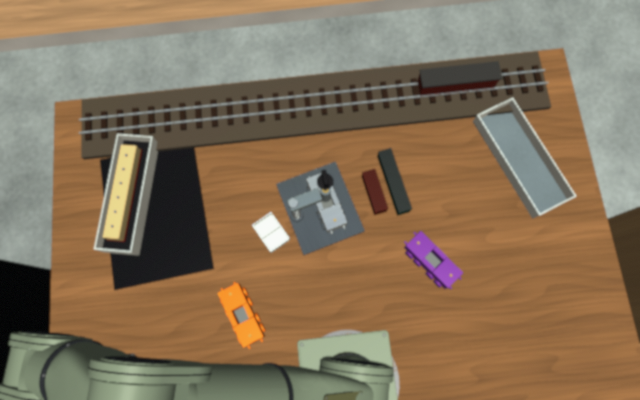

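The scene picture shows three chassis shapes: grey under the probe at (290,272), purple at (252,170) and orange at (453,224). The grey one on the dark base plate is the one meant. The only black knob is at (292,190) in the scene view and (325,180) in the top view. I'll measure it by depth and check it in a close crop.

```bash
cat > h.py <<'E'
import numpy as np,cv2
def cloud(d,m):
    K=m['intrinsics'];v,u=np.mgrid[:400,:640]
    c=np.stack([(u-K[0,2])/K[0,0]*d,(v-K[1,2])/K[1,1]*d,d],-1)
    return (c-m['t'])@m['R']
E
python3 - <<'E'
from h import *
ims=[]
for n,(u,v) in dict(scene=(292,190),top=(325,182)).items():
    d=np.load(n+'0.npy');m=np.load(n+'0m.npz');P=cloud(d,m)
    w=P[v-30:v+50,u-50:u+50].reshape(-1,3)
    for lo,hi in [(.225,.262),(.262,.292),(.290,.3)]:
        q=w[(w[:,2]>lo)&(w[:,2]<hi)]
        if len(q)>3:
            rc=cv2.minAreaRect((q[:,:2]*1000).astype(np.float32))
            print(n,lo,len(q),q.mean(0).round(4),q[:,2].max(),rc)
    im=cv2.imread(f'pics/{n}0.png')[v-35:v+65,u-50:u+50];ims.append(cv2.resize(im,(400,400),interpolation=2))
cv2.imwrite('pics/crop.png',np.hstack(ims))
E
```

```text
scene 0.225 208 [0.5289 0.0095 0.255 ] 0.2619378112443141 ((526.14697265625, 5.4492340087890625), (36.38562774658203, 42.134952545166016), 38.62373352050781)
scene 0.262 182 [0.5298 0.0075 0.2777] 0.29197004909658963 ((523.7540893554688, 5.267892360687256), (13.851092338562012, 39.89531326293945), 88.53765106201172)
scene 0.29 104 [0.5253 0.0041 0.2928] 0.2952549080413922 ((523.8966064453125, 3.317934036254883), (39.15770721435547, 12.908974647521973), 4.801967144012451)
top 0.225 145 [0.5174 0.0056 0.2558] 0.26122884846633954 ((519.4876708984375, 5.10481071472168), (41.186676025390625, 42.38447189331055), 83.38431549072266)
top 0.262 65 [0.5155 0.006  0.2853] 0.2919277411242202 ((518.0169067382812, 5.309442520141602), (38.099613189697266, 13.124711990356445), 4.982255935668945)
top 0.29 64 [0.5185 0.0052 0.2927] 0.2965559562330154 ((518.12548828125, 5.3507184982299805), (38.24853515625, 12.694162368774414), 6.829444885253906)
```

View pics/crop.png

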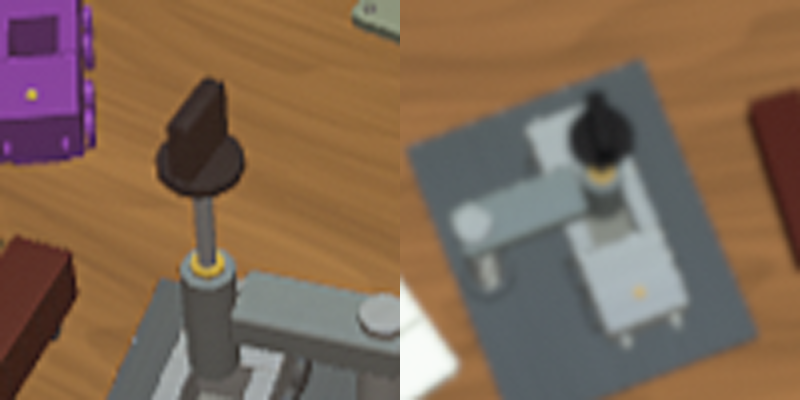

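The crop shows the black bar on its flange directly over the grey gauge and chassis. The knob axis is near (0.521, 0.005), the top is at about 0.295 m (0.294 expected), and the long axis lies about 5° off world x. I'll go above it for a close look.

step_arm(
  commands="18 -27 24 0.02;18 -27 24 0.02;18 -27 24 0.02;18 -27 24 0.02;18 -27 24 0.02",
  hand=0,
  force=60,
)

```text
time_s: 0.52
tool_pos: [0.2438, 0.4175, 0.3522]
tool_rot: [[-0.986, 0.168, -0.0], [0.168, 0.986, -0.001], [-0.0, -0.001, -1.0]]
wrist_force: [0.6, 0.2, 0.1]
grip_width: 0.085
grip_force: 0.0
```

step_arm(
  commands="18 -27 0 0.02;18 -27 0 0.02;18 -27 0 0.02;18 -27 0 0.02;18 -27 0 0.02",
)

```text
time_s: 0.93
tool_pos: [0.3338, 0.2827, 0.3513]
tool_rot: [[-0.998, 0.069, -0.0], [0.069, 0.998, -0.0], [0.0, -0.0, -1.0]]
wrist_force: [-0.5, 0.9, 0.1]
grip_width: 0.0853
grip_force: 0.0
```

step_arm(
  commands="18 -27 0 0.02;18 -27 0 0.02;18 -27 0 0.02;18 -27 0 0.02;18 -27 0 0.02",
)

```text
time_s: 1.35
tool_pos: [0.4238, 0.1476, 0.3512]
tool_rot: [[-1.0, -0.031, -0.0], [-0.031, 1.0, -0.0], [0.0, -0.0, -1.0]]
wrist_force: [-0.1, 1.5, -0.6]
grip_width: 0.0857
grip_force: 0.0
```

step_arm(
  commands="18 -27 0 0.02;18 -27 0 0.02;15 -27 0 0.01;15 -27 0 0;0 0 0 0",
)

```text
time_s: 1.77
tool_pos: [0.4909, 0.0359, 0.3507]
tool_rot: [[-0.997, -0.074, -0.0], [-0.074, 0.997, -0.003], [0.001, -0.002, -1.0]]
wrist_force: [-0.3, -1.4, -0.7]
grip_width: 0.0857
grip_force: 0.0
```

```bash
python3 - <<'E'
from cell import *
from h import *
s=observe();m=camera_model('wrist');p,d=capture('wrist')
print(s['time_s'],s['tool_pos'],s['tool_rot'].round(3) if hasattr(s['tool_rot'],'round') else s['tool_rot'],s['joint_pos'],s['wrist_force'])
cv2.imwrite('pics/w1.png',p[:,:,::-1])
P=cloud(d,m);P[d==0]=9
for n,P in (('w',P),('top',None)):
    if P is None:
        _,d=capture('top');P=cloud(d,camera_model('top'));
    ok=(abs(P[...,0]-.521)<.04)&(abs(P[...,1]-.005)<.04)
    for lo,hi in [(.25,.262),(.285,.3)]:
        q=P[ok&(P[...,2]>lo)&(P[...,2]<hi)]
        if len(q)>3: print(n,len(q),np.median(q[:,2]),cv2.minAreaRect((q[:,:2]*1000).astype(np.float32)))
E
```

```text
1.7667 [0.49091632 0.03588205 0.35068076] [[-0.997 -0.074 -0.   ]
 [-0.074  0.997 -0.003]
 [ 0.001 -0.002 -1.   ]] [-0.11025618  0.45305861 -0.04945506  1.54926368  0.02648768  1.14060478
  1.47907292] [-0.25862661 -1.39892506 -0.74625316]
w 1304 0.2581184900608192 ((521.598388671875, 4.428028106689453), (42.92020797729492, 40.2272834777832), 84.01350402832031)
w 1138 0.29377775555957214 ((522.8783569335938, 4.192602634429932), (40.07554626464844, 13.231560707092285), 5.586267948150635)
```

View pics/w1.png

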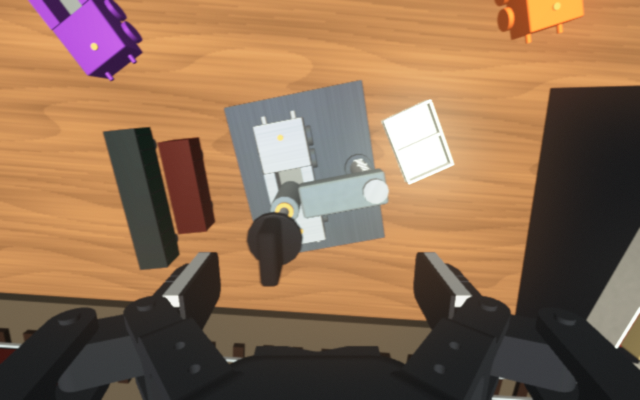

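The wrist view shows the knob at (275,250), well clear of the vans and the tray at (418,142). It measures (0.5225, 0.0042) at 5.6°, with the bar top at 0.2938 m and a footprint of 40 x 13 mm, which matches the description. I'll align over it and then descend.

step_arm(
  commands="17 -19 0 0.01;16 -18 0 0.013;0 0 0 0;0 0 0 0;0 0 0 0",
)

```text
time_s: 2.28
tool_pos: [0.5218, 0.0054, 0.3512]
tool_rot: [[-0.995, -0.104, -0.0], [-0.104, 0.995, 0.0], [0.0, 0.001, -1.0]]
wrist_force: [0.1, -0.0, -0.3]
grip_width: 0.0851
grip_force: 0.0
```

step_arm(
  commands="0.5 -1 -20 0;0 0 -20 0;0 0 -20 0;0 0 -16 0;0 0 -10 0",
)

```text
time_s: 2.7
tool_pos: [0.5218, 0.0045, 0.264]
tool_rot: [[-0.995, -0.105, -0.001], [-0.105, 0.995, 0.0], [0.001, 0.0, -1.0]]
wrist_force: [1.3, 0.2, -0.5]
grip_width: 0.0855
grip_force: 0.0
```

step_arm(
  commands="0 0 0 0;0 0 0 0;0 0 0 0;0 0 0 0;0 0 0 0",
  hand=255,
  force=60,
)

```text
time_s: 3.12
tool_pos: [0.5229, 0.0034, 0.2659]
tool_rot: [[-0.995, -0.103, 0.001], [-0.103, 0.995, 0.0], [-0.001, -0.0, -1.0]]
wrist_force: [-0.4, 0.0, 0.1]
grip_width: 0.0254
grip_force: 0.0
```

step_arm(
  commands="0 0 0 0;0 0 0 0;0 0 0 0;0 0 0 0;0 0 0 0",
)

```text
time_s: 3.53
tool_pos: [0.5228, 0.0038, 0.2656]
tool_rot: [[-0.995, -0.103, 0.001], [-0.103, 0.995, 0.001], [-0.001, 0.001, -1.0]]
wrist_force: [-2.8, 5.5, 5.5]
grip_width: 0.0119
grip_force: 61.8
```

The knob is gripped: the opening is 12 mm at 62 N. Now I'll lower it 25 mm, which is still above the earliest possible floor at 31 mm.

step_arm(
  commands="0 0 -4 0;0 0 -5 0;0 0 -5 0;0 0 -5 0;0 0 -4 0",
)

```text
time_s: 3.95
tool_pos: [0.5228, 0.0038, 0.2423]
tool_rot: [[-0.995, -0.103, 0.0], [-0.103, 0.995, 0.001], [-0.001, 0.001, -1.0]]
wrist_force: [-1.9, 6.5, 6.5]
grip_width: 0.012
grip_force: 61.9
```

step_arm(
  commands="0 0 -2 0;0 0 -1 0;0 0 0 0;0 0 0 0;0 0 0 0",
)

```text
time_s: 4.37
tool_pos: [0.5228, 0.0038, 0.2396]
tool_rot: [[-0.995, -0.103, 0.0], [-0.103, 0.995, 0.001], [-0.0, 0.001, -1.0]]
wrist_force: [-1.5, 5.0, 5.0]
grip_width: 0.0121
grip_force: 61.9
```

step_arm(
  commands="0 0 -1 0;0 0 -1 0;0 0 0 0;0 0 0 0;0 0 0 0",
)

```text
time_s: 4.78
tool_pos: [0.5228, 0.0038, 0.2376]
tool_rot: [[-0.995, -0.103, 0.0], [-0.103, 0.995, 0.001], [-0.0, 0.001, -1.0]]
wrist_force: [-2.0, 4.9, 4.9]
grip_width: 0.0123
grip_force: 61.9
```

step_arm(
  commands="0 0 -0.7 0;0 0 -0.8 0;0 0 0 0;0 0 0 0",
)

```text
time_s: 5.12
tool_pos: [0.5228, 0.0038, 0.2361]
tool_rot: [[-0.995, -0.103, 0.0], [-0.103, 0.995, 0.001], [-0.001, 0.001, -1.0]]
wrist_force: [-1.7, 6.1, 4.6]
grip_width: 0.0122
grip_force: 61.9
```

step_arm(
  commands="0 0 -0.7 0;0 0 -0.8 0;0 0 0 0;0 0 0 0",
)

```text
time_s: 5.45
tool_pos: [0.5228, 0.0038, 0.2346]
tool_rot: [[-0.995, -0.103, 0.0], [-0.103, 0.995, 0.001], [-0.001, 0.001, -1.0]]
wrist_force: [-2.5, 5.0, 4.7]
grip_width: 0.012
grip_force: 61.9
```

step_arm(
  commands="0 0 -0.7 0;0 0 -0.8 0;0 0 0 0;0 0 0 0",
)

```text
time_s: 5.78
tool_pos: [0.5228, 0.0038, 0.2331]
tool_rot: [[-0.995, -0.103, 0.0], [-0.103, 0.995, 0.001], [-0.0, 0.001, -1.0]]
wrist_force: [-1.5, 5.6, 5.3]
grip_width: 0.0124
grip_force: 61.9
```

step_arm(
  commands="0 0 -0.7 0;0 0 -0.8 0;0 0 0 0;0 0 0 0",
)

```text
time_s: 6.12
tool_pos: [0.5228, 0.0038, 0.2316]
tool_rot: [[-0.995, -0.103, 0.0], [-0.103, 0.995, 0.001], [-0.001, 0.001, -1.0]]
wrist_force: [-0.8, 5.0, 4.6]
grip_width: 0.0121
grip_force: 61.9
```

Still free, with a baseline near 5 N.

step_arm(
  commands="0 0 -0.7 0;0 0 -0.8 0;0 0 0 0;0 0 0 0",
)

```text
time_s: 6.45
tool_pos: [0.5228, 0.0038, 0.2301]
tool_rot: [[-0.995, -0.103, 0.0], [-0.103, 0.995, 0.001], [-0.0, 0.001, -1.0]]
wrist_force: [-0.9, 5.0, 4.4]
grip_width: 0.0125
grip_force: 61.9
```

step_arm(
  commands="0 0 -0.7 0;0 0 -0.8 0;0 0 0 0;0 0 0 0",
)

```text
time_s: 6.78
tool_pos: [0.5228, 0.0038, 0.2286]
tool_rot: [[-0.995, -0.103, 0.0], [-0.103, 0.995, 0.001], [-0.0, 0.001, -1.0]]
wrist_force: [-1.1, 4.8, 5.0]
grip_width: 0.0123
grip_force: 61.9
```

step_arm(
  commands="0 0 -0.7 0;0 0 -0.8 0;0 0 0 0;0 0 0 0",
)

```text
time_s: 7.12
tool_pos: [0.5228, 0.0038, 0.2271]
tool_rot: [[-0.995, -0.103, 0.0], [-0.103, 0.995, 0.001], [-0.0, 0.001, -1.0]]
wrist_force: [-1.1, 5.4, 4.8]
grip_width: 0.0116
grip_force: 61.9
```

step_arm(
  commands="0 0 -0.7 0;0 0 -0.8 0;0 0 0 0;0 0 0 0",
)

```text
time_s: 7.45
tool_pos: [0.5228, 0.0038, 0.2256]
tool_rot: [[-0.995, -0.103, 0.0], [-0.103, 0.995, 0.001], [-0.0, 0.001, -1.0]]
wrist_force: [-1.7, 5.5, 5.4]
grip_width: 0.0121
grip_force: 61.9
```

step_arm(
  commands="0 0 -0.7 0;0 0 -0.8 0;0 0 0 0;0 0 0 0",
)

```text
time_s: 7.78
tool_pos: [0.5228, 0.0038, 0.2241]
tool_rot: [[-0.995, -0.103, 0.0], [-0.103, 0.995, 0.001], [-0.0, 0.001, -1.0]]
wrist_force: [-2.1, 4.9, 4.1]
grip_width: 0.0123
grip_force: 61.9
```

step_arm(
  commands="0 0 -0.7 0;0 0 -0.8 0;0 0 0 0;0 0 0 0",
)

```text
time_s: 8.12
tool_pos: [0.5228, 0.0038, 0.2226]
tool_rot: [[-0.995, -0.103, 0.0], [-0.103, 0.995, 0.001], [-0.0, 0.001, -1.0]]
wrist_force: [-1.9, 5.0, 5.3]
grip_width: 0.0124
grip_force: 61.9
```

step_arm(
  commands="0 0 -0.7 0;0 0 -0.8 0;0 0 0 0;0 0 0 0",
)

```text
time_s: 8.45
tool_pos: [0.5228, 0.0038, 0.2211]
tool_rot: [[-0.995, -0.103, 0.0], [-0.103, 0.995, 0.001], [-0.0, 0.001, -1.0]]
wrist_force: [-1.5, 4.6, 4.7]
grip_width: 0.0121
grip_force: 61.9
```

step_arm(
  commands="0 0 -0.7 0;0 0 -0.8 0;0 0 0 0;0 0 0 0",
)

```text
time_s: 8.78
tool_pos: [0.5228, 0.0038, 0.2196]
tool_rot: [[-0.995, -0.103, 0.0], [-0.103, 0.995, 0.001], [-0.0, 0.001, -1.0]]
wrist_force: [-1.6, 5.4, 5.2]
grip_width: 0.0119
grip_force: 61.9
```

step_arm(
  commands="0 0 -0.7 0;0 0 -0.8 0;0 0 0 0;0 0 0 0",
)

```text
time_s: 9.12
tool_pos: [0.5228, 0.0038, 0.2181]
tool_rot: [[-0.995, -0.103, 0.0], [-0.103, 0.995, 0.001], [-0.0, 0.001, -1.0]]
wrist_force: [-1.9, 5.5, 4.3]
grip_width: 0.0118
grip_force: 61.9
```

step_arm(
  commands="0 0 -0.7 0;0 0 -0.8 0;0 0 0 0;0 0 0 0",
)

```text
time_s: 9.45
tool_pos: [0.5228, 0.0038, 0.2166]
tool_rot: [[-0.995, -0.103, 0.0], [-0.103, 0.995, 0.001], [-0.0, 0.001, -1.0]]
wrist_force: [-1.1, 5.2, 5.2]
grip_width: 0.012
grip_force: 61.9
```

step_arm(
  commands="0 0 -0.7 0;0 0 -0.8 0;0 0 0 0;0 0 0 0",
)

```text
time_s: 9.78
tool_pos: [0.5228, 0.0038, 0.2151]
tool_rot: [[-0.995, -0.103, 0.0], [-0.103, 0.995, 0.001], [-0.0, 0.001, -1.0]]
wrist_force: [-1.2, 5.2, 5.2]
grip_width: 0.012
grip_force: 61.9
```

step_arm(
  commands="0 0 -0.7 0;0 0 -0.8 0;0 0 0 0;0 0 0 0",
)

```text
time_s: 10.12
tool_pos: [0.5228, 0.0038, 0.2136]
tool_rot: [[-0.995, -0.103, 0.0], [-0.103, 0.995, 0.001], [-0.0, 0.001, -1.0]]
wrist_force: [-2.3, 5.3, 4.9]
grip_width: 0.012
grip_force: 61.9
```

step_arm(
  commands="0 0 -0.7 0;0 0 -0.8 0;0 0 0 0;0 0 0 0",
)

```text
time_s: 10.45
tool_pos: [0.5228, 0.0038, 0.2121]
tool_rot: [[-0.995, -0.103, 0.0], [-0.103, 0.995, 0.001], [-0.001, 0.001, -1.0]]
wrist_force: [-1.4, 4.7, 6.4]
grip_width: 0.0117
grip_force: 62.1
```

step_arm(
  commands="0 0 -0.7 0;0 0 -0.8 0;0 0 0 0;0 0 0 0",
)

```text
time_s: 10.78
tool_pos: [0.5228, 0.0038, 0.2107]
tool_rot: [[-0.995, -0.103, 0.001], [-0.103, 0.995, 0.001], [-0.001, 0.001, -1.0]]
wrist_force: [-2.5, 5.8, 8.4]
grip_width: 0.0121
grip_force: 62.3
```

Contact has been made: the wrist force is 3.5 N above baseline. I'll press a little further and average the reading.

step_arm(
  commands="0 0 -0.4 0;0 0 -0.3 0;0 0 0 0;0 0 0 0;0 0 0 0",
)

```text
time_s: 11.2
tool_pos: [0.5228, 0.0038, 0.2101]
tool_rot: [[-0.995, -0.103, 0.001], [-0.103, 0.995, 0.001], [-0.001, 0.001, -1.0]]
wrist_force: [-3.2, 4.7, 9.7]
grip_width: 0.0117
grip_force: 62.4
```

step_arm(
  commands="0 0 0 0;0 0 0 0;0 0 0 0",
)

```text
time_s: 11.45
tool_pos: [0.5229, 0.0038, 0.2101]
tool_rot: [[-0.995, -0.103, 0.001], [-0.103, 0.995, 0.001], [-0.001, 0.001, -1.0]]
wrist_force: [-3.6, 4.7, 9.7]
grip_width: 0.0122
grip_force: 62.4
```

```bash
python3 - <<'E'
from cell import *
s=observe();print(s['tool_pos'],s['wrist_force'],s['ft_torque'],s['joint_pos'][6])
E
```

```text
[0.52285026 0.00381484 0.21012253] [-3.58674277  4.72976194  9.6616691 ] [ 0.93312627  0.64337576 -0.18472063] 1.5598406180633093
```

The press is about 4.7 N and steady. Now I'll turn clockwise.

step_arm(
  commands="0 0 0 -0.06;0 0 0 -0.08;0 0 0 -0.08;0 0 0 -0.08;0 0 0 0",
)

```text
time_s: 11.87
tool_pos: [0.5228, 0.0039, 0.2101]
tool_rot: [[-0.98, 0.2, 0.0], [0.2, 0.98, 0.001], [-0.0, 0.001, -1.0]]
wrist_force: [-3.5, 4.6, 10.2]
grip_width: 0.0117
grip_force: 62.6
```

```bash
python3 - <<'E'
from cell import *
s=observe();print(s['tool_pos'],s['wrist_force'],s['ft_torque'],s['joint_pos'][6])
E
```

```text
[0.52279924 0.00386913 0.21009634] [-3.50562967  4.63574342 10.23576065] [ 0.89377846  0.74585635 -0.16669054] 1.3350806093083127
```

step_arm(
  commands="0 0 0 -0.08;0 0 0 -0.08;0 0 0 -0.08;0 0 0 -0.08;0 0 0 0",
)

```text
time_s: 12.28
tool_pos: [0.5228, 0.0039, 0.2101]
tool_rot: [[-0.867, 0.498, 0.0], [0.498, 0.867, 0.001], [0.0, 0.001, -1.0]]
wrist_force: [-3.5, 5.3, 10.9]
grip_width: 0.0122
grip_force: 62.7
```

step_arm(
  commands="0 0 0 -0.08;0 0 0 -0.08;0 0 0 -0.08;0 0 0 -0.06;0 0 0 0",
)

```text
time_s: 12.7
tool_pos: [0.5227, 0.0039, 0.2101]
tool_rot: [[-0.682, 0.731, 0.0], [0.731, 0.682, 0.001], [0.0, 0.001, -1.0]]
wrist_force: [-2.8, 5.2, 10.6]
grip_width: 0.012
grip_force: 62.8
```

```bash
python3 - <<'E'
from cell import *
s=observe();print(s['tool_pos'],s['wrist_force'],s['ft_torque'],s['joint_pos'][6])
E
```

```text
[0.52273146 0.00390998 0.21007746] [-2.84976047  5.21813417 10.64179725] [ 0.97323437  0.83015886 -0.13889733] 0.8824482233622482
```

step_arm(
  commands="0 0 0 -0.06;0 0 0 -0.06;0 0 0 -0.06;0 0 0 0",
)

```text
time_s: 13.03
tool_pos: [0.5227, 0.0039, 0.2101]
tool_rot: [[-0.54, 0.841, 0.0], [0.841, 0.54, 0.001], [0.001, 0.001, -1.0]]
wrist_force: [-3.3, 5.2, 11.4]
grip_width: 0.0121
grip_force: 62.8
```

```bash
python3 - <<'E'
from cell import *
s=observe();print(s['tool_pos'],s['wrist_force'],s['ft_torque'],s['joint_pos'][6])
E
```

```text
[0.52274174 0.00392106 0.21008936] [-3.31989862  5.1660229  11.38678395] [ 1.04857586  0.83287015 -0.14826477] 0.751170980077106
```

step_arm(
  commands="0 0 0 -0.04;0 0 0 -0.04;0 0 0 0;0 0 0 0",
)

```text
time_s: 13.37
tool_pos: [0.5227, 0.004, 0.2101]
tool_rot: [[-0.476, 0.879, 0.0], [0.879, 0.476, 0.001], [0.001, 0.0, -1.0]]
wrist_force: [-3.7, 5.0, 10.8]
grip_width: 0.0118
grip_force: 66.0
```

```bash
python3 - <<'E'
from cell import *
s=observe();print(s['tool_pos'],s['wrist_force'],s['ft_torque'],s['joint_pos'][6],s['joint_torque'])
p,d=capture('scene');import cv2;cv2.imwrite('pics/s2.png',cv2.resize(p[130:310,200:400,::-1],(800,600),interpolation=2))
E
```

```text
[0.52273263 0.00396839 0.21008347] [-3.66273141  4.9532484  10.7650376 ] [0.99911974 0.89575434 1.22954699] 0.6962351827670247 [  3.44930872 -75.23890972   9.68581706 -19.196738    -0.13686722
  -1.4197319   -1.46301225]
```

View pics/s2.png

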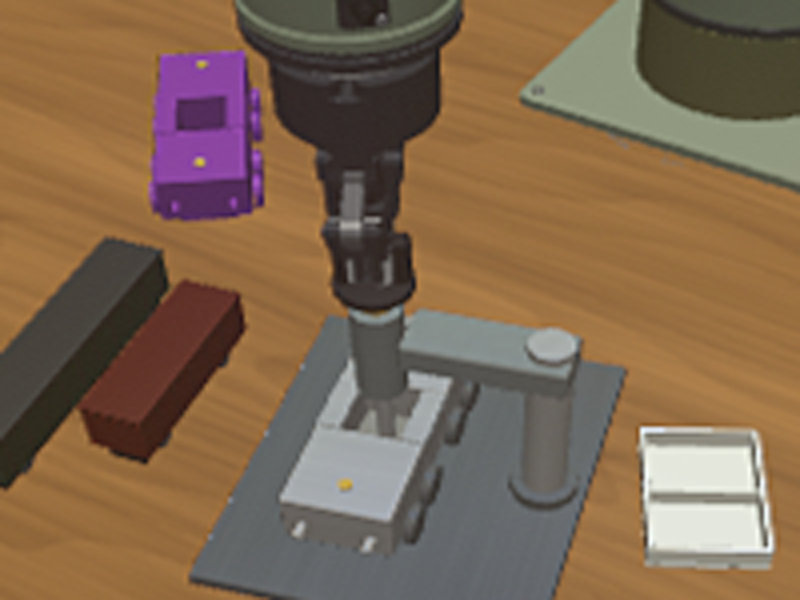

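The picture shows the probe down in the well at crop pixel (380,410), with the chassis, vans and tray undisturbed. The twisting moment jumped to 1.2 N m after 1.18 rad of turn, so the knob is at its stop. I'll let go and rise.

step_arm(
  commands="0 0 0 0.01;0 0 0 0;0 0 0 0",
)

```text
time_s: 13.67
tool_pos: [0.5227, 0.004, 0.2101]
tool_rot: [[-0.485, 0.875, 0.0], [0.875, 0.485, 0.001], [0.001, 0.001, -1.0]]
wrist_force: [-3.8, 4.6, 10.9]
grip_width: 0.0121
grip_force: 63.8
```

step_arm(
  commands="0 0 0 0;0 0 0 0;0 0 0 0;0 0 0 0;0 0 0 0",
  hand=0,
)

```text
time_s: 14.08
tool_pos: [0.5228, 0.0031, 0.2095]
tool_rot: [[-0.483, 0.876, -0.0], [0.876, 0.483, -0.0], [-0.0, -0.0, -1.0]]
wrist_force: [-0.5, 0.8, 0.1]
grip_width: 0.072
grip_force: 0.0
```

step_arm(
  commands="0 0 0 0;0 0 0 0;0 0 0 0;0 0 0 0;0 0 0 0",
)

```text
time_s: 14.5
tool_pos: [0.5228, 0.0032, 0.2096]
tool_rot: [[-0.483, 0.876, -0.0], [0.876, 0.483, -0.0], [-0.0, -0.0, -1.0]]
wrist_force: [-0.1, -0.4, 0.1]
grip_width: 0.0855
grip_force: 0.0
```

step_arm(
  commands="0 0 10 0;0 0 20 0;0 0 30 0;0 0 30 0;0 0 30 0",
)

```text
time_s: 14.92
tool_pos: [0.5224, 0.0031, 0.3311]
tool_rot: [[-0.483, 0.876, -0.0], [0.876, 0.483, -0.0], [-0.0, -0.0, -1.0]]
wrist_force: [0.1, 0.3, 0.4]
grip_width: 0.0853
grip_force: 0.0
```

step_arm(
  commands="0 0 20 0;0 0 0 0;0 0 0 0;0 0 0 0;0 0 0 0",
)

```text
time_s: 15.33
tool_pos: [0.5225, 0.0032, 0.3487]
tool_rot: [[-0.483, 0.876, -0.002], [0.876, 0.483, -0.0], [0.001, -0.001, -1.0]]
wrist_force: [0.9, 0.1, -0.8]
grip_width: 0.0853
grip_force: 0.0
```

```bash
python3 - <<'E'
from cell import *
from h import *
s=observe();m=camera_model('wrist');p,d=capture('wrist');print(s['time_s'],s['tool_pos'],s['wrist_force'],s['grip_width'])
for n in('wrist','scene'):
    m=camera_model(n);p,d=capture(n);P=cloud(d,m);P[d==0]=9
    ok=(abs(P[...,0]-.522)<.03)&(abs(P[...,1]-.004)<.03)
    for lo,hi in((.195,.211),(.231,.25)):
        q=P[ok&(P[...,2]>lo)&(P[...,2]<hi)]
        if len(q)>3:print(n,len(q),np.median(q[:,2]),cv2.minAreaRect((q[:,:2]*1000).astype(np.float32)))
cv2.imwrite('pics/s3.png',cv2.resize(p[130:310,200:400,::-1],(800,600),interpolation=2))
E
```

```text
15.3333 [0.52248401 0.00322645 0.34873988] [ 0.94562924  0.12560868 -0.82664037] 0.0853390476819831
wrist 1088 0.2026252627261792 ((522.9163208007812, 5.462272644042969), (43.130367279052734, 41.194705963134766), 28.360210418701172)
wrist 759 0.23832514784632935 ((522.9619140625, 4.387042999267578), (12.902130126953125, 39.2354850769043), 29.186460494995117)
scene 195 0.20220220801469402 ((532.000732421875, 10.112800598144531), (22.115114212036133, 41.69154739379883), 38.930389404296875)
scene 130 0.23721998638472824 ((524.5545654296875, 3.5695552825927734), (13.07885456085205, 40.15508270263672), 29.640487670898438)
```

View pics/s3.png

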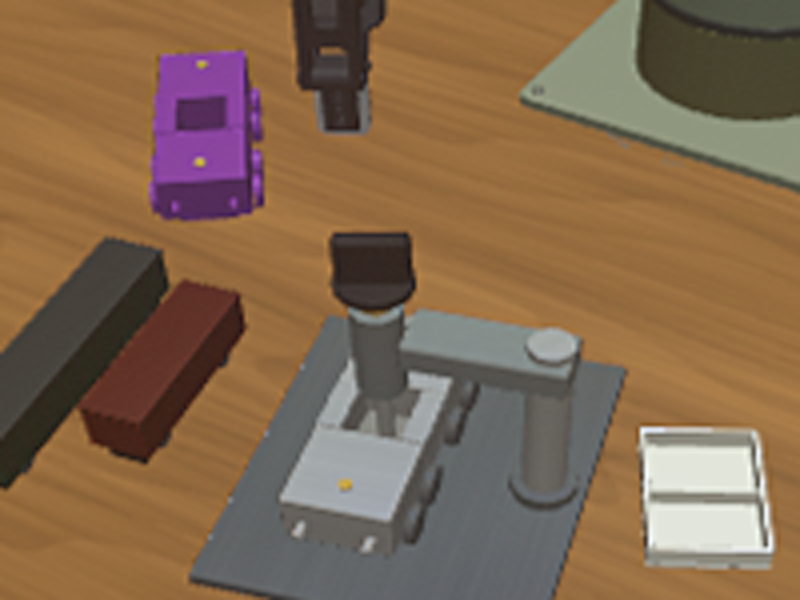

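The knob stayed down: the flange and bar dropped 55.5 mm, the same as the tool, and the bar turned to its locked angle. The picture shows the knob at crop pixel (372,270) with the gripper clear above it.

```bash
python3 -c "
from cell import *
print(sign_off())"
```

```text
the job is handed in; nothing more can be done
None
```

The probe rests on the well floor with about 4.7 N (wrist-force estimate), the knob is turned clockwise to its stop and locked, the gripper has let go and is clear, and the job is handed in; sign-off returned no verdict.

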